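Fetch the lime from under the worktop riser with the reacher

ROBOT

A 7-joint arm with a two-finger parallel gripper is mounted at the origin on a cart in front of the work surface, level with it; the furniture and walls round the work are solid. World frame = base frame: x ahead of the robot, y to its left, z up, the work surface at z = 0. Lengths are in m, angles in rad, forces in N, time in s.
With the tool pointing down it reaches from about 0.425 to 0.875 m from the base axis. Payload 9.9 kg.
Tool frame: the origin (TCP) lies on the front face of the gripper's body, between the roots of the fingers; the fingertips stand 73 mm ahead of it and the grasp point (between the pads) lies 54 mm ahead of it (arm.pinch_z is the distance from the TCP to the grasp point, in m); z points along the fingers, y is the line along which they close (so a half turn about z gives the same grasp; the last joint's range is limited). The gripper opens to 85 mm and grips with 20 to 120 N. Pads are 22 mm wide; open, the fingers measure 114 mm over their backs; the gripper's body (76 mm by 85 mm) begins 54 mm behind the grasp point. The pads swing forward as they close: fully open they stand 13 mm farther back than shut.
Start: joints at [1.122, 0.576, 0.025, 1.437, -0.015, 1.129, -0.057], TCP at [0.241, -0.631, 0.304] pointing down, gripper open.
Joint ranges: [-2.76, 2.76], [-0.34, 2.15], [-1.52, 1.57], [0.19, 2.46], [-1.09, 4.23], [0.17, 1.99], [-2.82, 2.82]. Speed limits (rad/s): [2.22, 2.22, 3.01, 3.01, 3.14, 3.14, 3.14].

INTERFACE

Orientations are given as a unit quaternion [w, x, y, z].
In Python, from workcell import arm, vision, order gives the robot as it stands.
- The arm moves only by the tool arm_command, never from a script. Its argument "targets" is a list of rows, each an object with "linear": the shift along the tool's x, y, z each as a share of 0.25 m, from -1 to 1, a list of three; "spin": the turn about the tool's z as a share of pi rad, from -1 to 1; "grip": the gripper's target within -1 to 1 (fully open at 1, half-way at 0, shut at -1). A call has 1 to 5 rows; each row is the pose to reach, as a shift and turn from the pose commanded when the call began, along the tool's axes at that moment, turning the shorter way round; what a row does not reach only later rows make up. A row lasts 1/12 s, in which the tool goes at most 41.7 mm and 7.16 degrees, less where a joint would pass 70% of its speed; a pose out of reach is approached as far as the arm can. A call with a number of a shift or a turn outside -1 to 1 is refused whole. A call with a gripper value outside its range is refused whole. The fingers move at their own pace and stop on an object; "squeeze" is the grip in N (left out, the last holds). Time passes only in rows, so rows that repeat a pose let the fingers close. It gives the time, the measured TCP pose, the force, the opening and the grip force at its end, in the units of the state.
- arm.state(): the state, without advancing time (a new reading comes with each control period).
- vision.camera(name): name is "scene" or "top" or "wrist"; returns a dict with "image" (384x512x3 uint8, red, green, blue), "K" (3x3 intrinsics, pixels), "k1" (the pictures are not rectified: a ray, as slopes to the right and down, at radius r is drawn at 1 + k1 r^2 times it, then the intrinsics apply), "R" (3x3) and "t" (3): a world point X has camera coordinates R X + t. Camera axes: x right, y down, z forward; pixel columns grow to the right and rows downward; lengths in m; the calibration is good to about 2 mm. A picture is of the moment at which its call begins. There is no depth.
- order.finish_job(): hands the job in; it is judged then, once.
Trained networks look in a picture, given as the dict that the camera call returned (one of the last four; its "shot" number tells which), for a name from the list of things; names that differ only in an ending like _2 or _b are one class to them, and where a whole thing is asked for, a point or a joint stands for the part that bears it (a point fixed in the world has none). Each returns a list of dicts, best first, with "conf" (0 to 1); they miss things now and then, are a little off and sometimes report something else, mostly with a low value. They report only what shows in the picture. A call takes as long as a camera call.
- vision.regions_of(name, picture): "mask" (384x512 bool, what is visible of it) and "bbox" ([left, top, right, bottom] in pixels, round what is visible of it).
The state is a dict: "clock": time; "q": joint angles; "qd": joint speeds; "tau": joint torques, N m; "tcp_pos": TCP position; "tool_rot": TCP orientation; "contact_force": force on the tool from outside, world axes, zero at the start; "torque": the same for the moment, N m; "grip_width": finger opening in m; "finger_force": force on a finger pad.
Only numpy, scipy, OpenCV 4.12 (cv2) and the standard library are available. Lean on these libraries where they do the work, as an engineer would, in place of code of your own. Each camera call takes 0.05 s, during which the arm holds its last target. There are 200 camera calls.

TASK

An over-ripe lime has rolled under the low wooden riser. Take up the reacher by its handle, slide its open jaws in around the lime, squeeze the trigger just enough to grip the lime without bruising it, draw it out in the jaws until both the lime and the jaws are clear in front of the riser, then let the trigger go and leave the lime and the reacher lying on the worktop. Do not take hold of the lime with the gripper and do not disturb the other things.

Things in the scene. Friction and masses are not known exactly. Their poses are not given: they have to be found in the camera images.
- reacher_grip (a point): Where to hold the reacher: mid-handle, 34 mm above its underside. Own axes: +x along the tool to the jaws, +y to the trigger side, z up. The handle is two upright bars, x -55 to +45 mm, z -22 to +22 mm: a fixed black grip, outer face at y -29 mm, and the grey trigger, outer face at y +29 mm when out. Pinch both from above, fingers outside; a 10 mm foot plate lies under them.
- reacher_trigger (a joint): How far the trigger is pressed, m: 0 out, 0.028 fully in; handle width = 58 mm less this. Return spring: 8 N at 0 plus 0.1 N/mm. Each mm brings the moving jaw 1.7 mm in. It may first push the lime along at about 0.5 N; once both jaws bear on it, each further mm adds 1.3 to 2 N of jaw force. Jaw force = (squeeze on the handle, held just off the worktop - return spring) / 1.7.
- reacher_mouth (a point): Point 200 mm ahead of the grip point, 3 mm to +y, 24 mm above the tool's underside: bring it to the lime's centre before squeezing. With the trigger out, the moving jaw's pad is 35 mm to +y of it; the other jaw's pad is clamped somewhere 33 to 47 mm to -y (not reported: find by feel when the jaws meet the lime). Outside, the open jaws reach 56 mm to +y, 60 mm to -y, 45 mm high.
- reacher_front (a point): Point level with the tips of the reacher's jaws, 238 mm ahead of the grip point, 24 mm above the tool's underside, on the tool's middle line. Axes as reacher_grip.
- reacher: The reacher: a 300 mm long grey, black and aluminium pick-up tool, about 0.28 kg, balanced near its handle, lying flat on its feet in front of the riser; it can be slid or carried a few mm above the worktop. Origin at its underside below the grip point, axes as reacher_grip.
- riser: Low riser of pale wood, fixed to the worktop, a jar and a tin on top: 180 mm deep (x), 189 mm wide (y), 84 mm high, boards 12 mm thick; the space under it is 165 mm wide, 72 mm high, 168 mm deep, closed at the sides and back. The open mouth faces its own -x, at x = -90 mm. Origin: centre of its underside, at worktop height; z up.
- lime_center (a point): Centre of the lime, 24 mm above the worktop. Green, slightly oval, 60 mm long, 48 mm thick, 50 to 85 g, lying on the worktop under the riser, long axis (own x) within 0.35 rad of the riser's x. Over-ripe: bruises if the jaws press it with more than 5 N each; 2 to 4 N a jaw is a good grip.
- lime: The same lime, as a body (origin at its underside as it first lies).
- spice_jar_center (a point): Bystander: spice jar, 41 mm across, 105 mm high, standing on the riser; its centre.
- tin_center (a point): Bystander: food tin, 57 mm across, 72 mm high, standing on the riser; its centre.
- squeeze_bottle_center (a point): Bystander: squeeze bottle, 46 x 63 x 154 mm, standing on the worktop beyond the reacher; its centre.
- flask_center (a point): Bystander: black flask, 72 mm across, 250 mm high, standing farther back than the riser; its centre.
- egg_timer_center (a point): Bystander: kitchen timer, 62 mm across and high, on the right of the worktop; its centre.

How it is judged:
On the way, in this order (a step that is already met when the one before it is completed fails the run):
1. the lime is gripped between the jaws while it is still under the riser (value of joint reacher_trigger above 0.008 m and contact force between reacher and lime above 3 N and x of lime_center in the frame of riser above -0.05 m), for 0.3 s.
2. the lime is in front of the riser, still gripped in the jaws (x of lime_center in the frame of riser below -0.13 m and value of joint reacher_trigger above 0.008 m and contact force between reacher and lime above 2 N), for 0.2 s.
At the end, for the whole second after the job is handed in: The lime's centre is 30 mm or more in front of the riser's mouth and the reacher's jaw tips are in front of it too; lime and reacher lie at rest on the worktop, the reacher upright on its feet (within 0.15 rad), its trigger back out (under 4 mm) (x of lime_center in the frame of riser below -0.12 m and x of reacher_front in the frame of riser below -0.09 m and height (world z) of lime_center between 0.01 and 0.04 m and linear speed of each of lime, reacher below 0.02 m/s and height (world z) of reacher_grip below 0.045 m and angle between reacher's own z axis and vertical below 0.15 rad and value of joint reacher_trigger below 0.004 m); the robot touches nothing.
It fails at once if the lime is bruised: the jaws press it with more than 10 N together (5 N each) (contact force between reacher and lime above 10 N).
It fails at once if the gripper touches the lime (contact force between the fingers and lime above 0.5 N).
It fails at once if a bystander is moved more than 30 mm (distance of any of spice_jar_center, tin_center, squeeze_bottle_center, flask_center, egg_timer_center from where it was at the start of the episode above 0.03 m).
It also fails if it takes over 70 s, if anything falls off the work surface, if the arm or the gripper's body presses on something with over 40 N, if the wrist force passes 120 N, or if a joint passes its speed limit or range.

## Working session

There is one attempt and no reset: what is moved stays moved. The work goes in short steps, Python scripts to look and compute and a tool call to move; the robot and the scene stay as the last step left them, time stands still between calls to the robot, and variables do not carry over. Pictures are saved under pics/ and viewed, at most 10 in all, crops included, and the job is handed in when it is done.

Besides the shell and the picture viewer there is one more tool, called after ">>>" by a JSON object that holds its "op" and its "data". arm_command: Moves the arm, as the interface text tells. Its arguments: {"type":"object","properties":{"targets":{"type":"array"},"squeeze":{"type":"number"}},"required":["targets"]}

```bash
mkdir -p pics; ls
cat > h.py <<'E'
import numpy as np, cv2
from workcell import arm, vision, order
def ray(p,uv):
    K=np.array(p["K"]);R=np.array(p["R"]);t=np.array(p["t"])
    d=(np.array(uv,float)-K[:2,2])/[K[0,0],K[1,1]]
    u=d.copy()
    for _ in range(20): u=d/(1+p["k1"]*(u@u))
    return -R.T@t, R.T@np.array([u[0],u[1],1])
def onz(p,uv,z):
    c,r=ray(p,uv); return c+r*(z-c[2])/r[2]
def proj(p,X):
    x=np.array(p["R"])@np.array(X,float)+np.array(p["t"]); u=x[:2]/x[2]; u=u*(1+p["k1"]*(u@u))
    K=np.array(p["K"]); return u*[K[0,0],K[1,1]]+K[:2,2]
def save(p,n): cv2.imwrite("pics/"+n,cv2.cvtColor(p["image"],cv2.COLOR_RGB2BGR))
E
python3 - <<'E'
from h import *
print(arm.state())
for c in ("scene","top"):
    p=vision.camera(c); save(p,c+"0.png"); print(c,-np.array(p["R"]).T@p["t"])
    for n in ("reacher","reacher_trigger","riser","lime","squeeze_bottle_center","egg_timer_center","flask_center"):
        for r in vision.regions_of(n,p)[:1]:
            m=r["mask"]; v,u=np.nonzero(m); print(n,round(r["conf"],2),r["bbox"],(u.mean(),v.mean()),onz(p,(u.mean(),v.mean()),0.03).round(3), cv2.minAreaRect(np.c_[u,v].astype(np.float32)))
E
```

```text
pics
{'clock': 0.0, 'q': array([ 1.12221792,  0.57649216,  0.02484045,  1.43790246, -0.01500469,
        1.12902664, -0.05652893]), 'qd': array([ 1.34455927e-05,  4.99768823e-04, -7.05187834e-04,  1.54363700e-03,
       -2.17732799e-04,  6.81659853e-04,  1.94802265e-03]), 'tau': array([ 4.16526291e-05, -7.65770173e+01,  2.25033090e+00, -2.85971224e+01,
        1.51314080e-02,  1.24300036e-02,  2.48896788e-05]), 'tcp_pos': array([ 0.24069361, -0.63026416,  0.3030713 ]), 'tool_rot': array([-8.00381231e-04,  9.83412245e-01,  1.81382691e-01, -1.87582829e-04]), 'contact_force': array([ 0.28455324, -0.0977189 , -0.14632234]), 'torque': array([ 0.0179343 , -0.00906239,  0.00168819]), 'finger_force': 0.0, 'grip_width': 0.08501853833482563}
scene [ 0.5690287  -0.6898527   1.05974435]
reacher 0.68 [190.4, 181.1, 276.2, 232.1] (np.float64(216.61162790697674), np.float64(211.14186046511628)) [ 0.448 -0.012  0.03 ] ((233.8220672607422, 207.70594787597656), (25.083229064941406, 93.1628189086914), 73.10134887695312)
reacher_trigger 0.71 [195.8, 199.2, 222.2, 216.1] (np.float64(204.8754098360656), n
[... 1439 characters left out ...]
408 0.378 0.03 ] ((152.66983032226562, 216.90565490722656), (49.312442779541016, 54.9442253112793), 15.945395469665527)
squeeze_bottle_center 0.54 [253.7, 151.8, 267.5, 176.2] (np.float64(260.00307692307695), np.float64(164.26461538461538)) [0.751 0.031 0.03 ] ((260.0, 164.0), (26.0, 14.0), 90.0)
egg_timer_center 0.5 [333.7, 263.7, 343.8, 279.8] (np.float64(339.5565610859729), np.float64(270.57013574660635)) [ 0.385 -0.362  0.03 ] ((339.5, 271.0), (16.0, 15.0), 90.0)
flask_center 0.66 [181.3, 138.2, 203.9, 184.2] (np.float64(191.58372456964005), np.float64(161.4866979655712)) [0.695 0.314 0.03 ] ((191.4207305908203, 160.7134246826172), (42.62053298950195, 17.68035888671875), 69.775146484375)
```

View pics/top0.png

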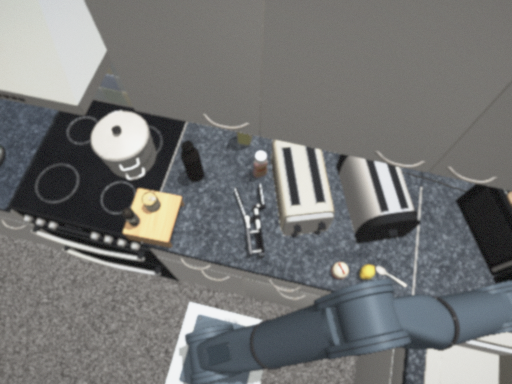

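View pics/scene0.png

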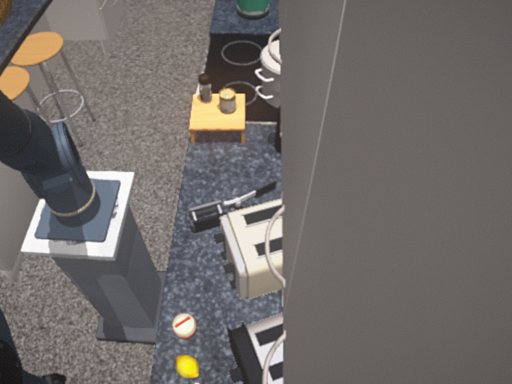

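The top view shows the reacher handle at (256,243) with its jaws up at about row 188. The riser board corners are at about (138,188), (183,197), (170,245) and (122,236), and its mouth faces right. Next I'll fit the poses.

Run:
```python
from h import *
from scipy.optimize import least_squares
P={c:vision.camera(c) for c in ("top","scene")}
p=P["top"]
for uv in [(138,188),(183,197),(170,245),(122,236)]: print(onz(p,uv,0.084).round(3))
ps=P["scene"]
for uv in [(191,131),(245,131),(192,96),(245,96)]: print("s",onz(ps,uv,0.084).round(3))
out=[]
for c,b in (("top",(215,170,60,100)),("top",(110,160,90,100)),("scene",(180,80,110,160))):
    x,y,w,h=b; out.append(cv2.resize(P[c]["image"][y:y+h,x:x+w],(266,int(266*h/w)),interpolation=cv2.INTER_CUBIC))
H=max(o.shape[0] for o in out)
im=np.hstack([np.vstack([o,np.zeros((H-o.shape[0],266,3),np.uint8)]) for o in out])
cv2.imwrite("pics/c1.png",im[...,::-1]); print(im.shape)
for c in P:
  for n in ("reacher","reacher_trigger"):
    for r in vision.regions_of(n,P[c])[:1]:
        v,u=np.nonzero(r["mask"]); g=np.array([onz(P[c],q,0.03)[:2] for q in np.c_[u,v]])
        m=g.mean(0); w,V=np.linalg.eigh(np.cov((g-m).T)); a=V[:,1]; a=a*np.sign(a[0]); pr=(g-m)@a
        print(c,n,m.round(3),np.degrees(np.arctan2(a[1],a[0])).round(1),pr.min().round(3),pr.max().round(3),(m+a*pr.min()).round(3),(m+a*pr.max()).round(3))
```

```text
[0.507 0.467 0.084]
[0.512 0.283 0.084]
[0.317 0.27  0.084]
[0.307 0.456 0.084]
s [0.342 0.268 0.084]
s [0.522 0.275 0.084]
s [0.322 0.445 0.084]
s [0.514 0.452 0.084]
(443, 798, 3)
top reacher [ 0.486 -0.007] 20.4 -0.132 0.168 [ 0.362 -0.053] [0.643 0.051]
top reacher_trigger [0.75  0.031] 9.7 -0.064 0.066 [0.687 0.021] [0.815 0.042]
scene reacher [ 0.46  -0.005] 32.8 -0.108 0.2 [ 0.37  -0.063] [0.628 0.104]
scene reacher_trigger [ 0.413 -0.002] 23.6 -0.051 0.054 [ 0.366 -0.022] [0.462 0.02 ]
```

View pics/c1.png

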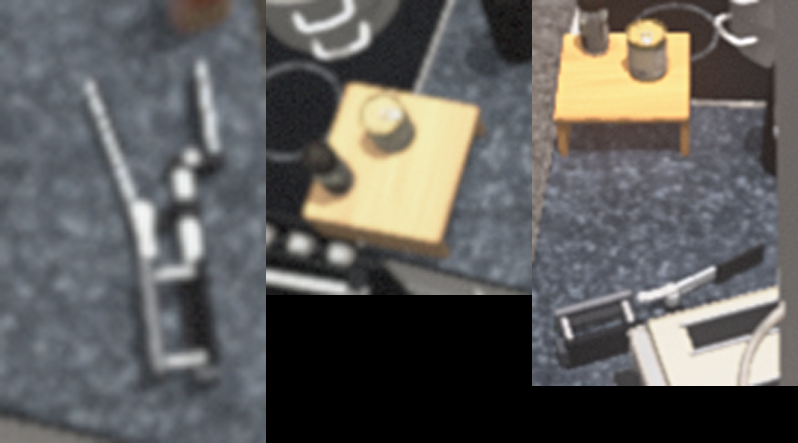

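The riser centre is about (0.41, 0.365) with its yaw about 93°, so its mouth is near y=0.275. The reacher grip is near (0.41, -0.01) with yaw about 20°. I'll move above the reacher.

>>> {"op": "arm_command", "data": {"targets": [{"linear": [0.38, -0.52, 0], "spin": 0, "grip": 1}, {"linear": [0.38, -0.52, 0], "spin": 0, "grip": 1}, {"linear": [0.38, -0.52, 0], "spin": 0, "grip": 1}, {"linear": [0.38, -0.52, 0], "spin": 0, "grip": 1}, {"linear": [0.38, -0.52, 0], "spin": 0, "grip": 1}]}}

```text
clock: 1.52
tcp_pos: [0.2861, -0.4685, 0.3042]
tool_rot: [-0.002, 0.983, 0.185, 0.001]
contact_force: [-0.1, -0.3, 0.2]
grip_width: 0.0854
finger_force: 0.0
```

>>> {"op": "arm_command", "data": {"targets": [{"linear": [0.38, -0.52, 0], "spin": 0, "grip": 1}, {"linear": [0.38, -0.52, 0], "spin": 0, "grip": 1}, {"linear": [0.38, -0.52, 0], "spin": 0, "grip": 1}, {"linear": [0.38, -0.52, 0], "spin": 0, "grip": 1}, {"linear": [0.38, -0.52, 0], "spin": 0, "grip": 1}]}}

```text
clock: 1.93
tcp_pos: [0.3275, -0.3135, 0.3042]
tool_rot: [-0.001, 0.983, 0.185, 0.001]
contact_force: [-0.0, -0.9, -0.2]
grip_width: 0.0853
finger_force: 0.0
```

>>> {"op": "arm_command", "data": {"targets": [{"linear": [0.38, -0.52, 0], "spin": 0, "grip": 1}, {"linear": [0.38, -0.52, 0], "spin": 0, "grip": 1}, {"linear": [0.38, -0.52, 0], "spin": 0, "grip": 1}, {"linear": [0.38, -0.52, 0], "spin": 0, "grip": 1}, {"linear": [0.38, -0.52, 0], "spin": 0, "grip": 1}]}}

```text
clock: 2.35
tcp_pos: [0.3698, -0.1585, 0.3044]
tool_rot: [-0.001, 0.983, 0.185, 0.001]
contact_force: [-0.0, -0.2, -0.2]
grip_width: 0.0856
finger_force: 0.0
```

>>> {"op": "arm_command", "data": {"targets": [{"linear": [0.38, -0.52, 0], "spin": 0, "grip": 1}, {"linear": [0.38, -0.52, 0], "spin": 0, "grip": 1}, {"linear": [0.38, -0.52, 0], "spin": 0, "grip": 1}, {"linear": [0.38, -0.52, 0], "spin": 0, "grip": 1}, {"linear": [0.38, -0.52, 0], "spin": 0, "grip": 1}]}}

```text
clock: 2.77
tcp_pos: [0.4122, -0.0026, 0.3045]
tool_rot: [-0.001, 0.983, 0.185, 0.002]
contact_force: [-0.3, 0.4, 0.6]
grip_width: 0.0852
finger_force: 0.0
```

Run:
```python
from h import *
s=arm.state(); print(s["clock"],s["tcp_pos"],s["tool_rot"],s["contact_force"])
p=vision.camera("wrist"); save(p,"w1.png"); print(-np.array(p["R"]).T@p["t"],np.array(p["R"]).round(2))
for n in ("reacher","reacher_trigger","lime"):
    for r in vision.regions_of(n,p)[:2]:
        v,u=np.nonzero(r["mask"]); g=np.array([onz(p,q,0.034)[:2] for q in np.c_[u,v][::7]])
        m=g.mean(0); w,V=np.linalg.eigh(np.cov((g-m).T)); a=V[:,1]; a=a*np.sign(a[0]); pr=(g-m)@a
        print(n,r["conf"],r["bbox"],m.round(3),np.degrees(np.arctan2(a[1],a[0])).round(1),(m+a*pr.min()).round(3),(m+a*pr.max()).round(3))
```

```text
2.7667 [ 0.41222656 -0.00262926  0.30453997] [-0.00120298  0.98264295  0.18549561  0.00166549] [-0.2920481   0.36473941  0.60064851]
[0.47651735 0.02224224 0.3746481 ] [[ 0.36 -0.93 -0.  ]
 [-0.9  -0.35  0.27]
 [-0.25 -0.1  -0.96]]
reacher 0.56 [238.2, 0.0, 345.2, 226.8] [ 0.474 -0.014] 17.8 [ 0.364 -0.05 ] [0.571 0.017]
reacher_trigger 0.8 [248.0, 117.2, 257.8, 221.0] [ 0.411 -0.006] 21.5 [ 0.361 -0.025] [0.459 0.013]
```

View pics/w1.png

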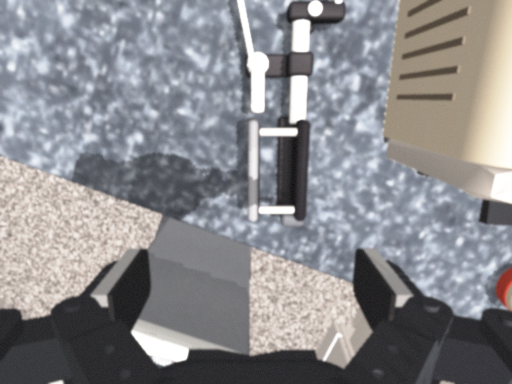

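The wrist view shows the trigger bar at u≈253, rows 120–221, and the black grip bar at u≈302, rows 121–220. The toaster on the right leaves enough room.

Run:
```python
from h import *
p=vision.camera("wrist")
a=onz(p,(278,219),.056);b=onz(p,(278,122),.056);d=b-a
print(a,b,np.linalg.norm(d),np.degrees(np.arctan2(d[1],d[0])))
for uv in [(248,170),(309,170)]: print(onz(p,uv,.056))
u=d/np.linalg.norm(d); g=a+u*(0.055*np.linalg.norm(d)/.1); print("grip",g)
s=arm.state(); 
from scipy.spatial.transform import Rotation as Ro
q=s["tool_rot"]; R=Ro.from_quat([q[1],q[2],q[3],q[0]]).as_matrix()
print("tool xyz cols",R.round(3)); 
for off in (0,.02): 
    G=g[:3]+u*off; G[2]=0.034+.054+.002; print(off,G, R.T@(G-s["tcp_pos"]), R.T@(G-s["tcp_pos"])/.25)
```

```text
[ 0.37488809 -0.05247902  0.056     ] [ 0.46195114 -0.01722206  0.056     ] 0.09393096659684895 22.045928434831854
[ 0.41050461 -0.0074251   0.056     ]
[ 0.43101481 -0.06141364  0.056     ]
grip [ 0.42277277 -0.0330877   0.056     ]
tool xyz cols [[ 0.935  0.355 -0.   ]
 [ 0.355 -0.935 -0.   ]
 [-0.     0.    -1.   ]]
0 [ 0.42277277 -0.0330877   0.09      ] [0.00397048 0.02556403 0.21388856] [0.01588191 0.10225611 0.85555426]
0.02 [ 0.44131043 -0.0255807   0.09      ] [0.02396567 0.02512542 0.21387961] [0.09586266 0.1005017  0.85551846]
```

>>> {"op": "arm_command", "data": {"targets": [{"linear": [0.1, 0.1, 0.1], "spin": 0, "grip": 1}, {"linear": [0.1, 0.1, 0.25], "spin": 0, "grip": 1}, {"linear": [0.1, 0.1, 0.4], "spin": 0, "grip": 1}, {"linear": [0.1, 0.1, 0.5], "spin": 0, "grip": 1}, {"linear": [0.1, 0.1, 0.5], "spin": 0, "grip": 1}]}}

```text
clock: 3.43
tcp_pos: [0.4402, -0.0252, 0.1752]
tool_rot: [-0.0, 0.984, 0.18, -0.004]
contact_force: [-0.6, 0.2, -0.1]
grip_width: 0.0855
finger_force: 0.0
```

Run:
```python
from h import *
p=vision.camera("wrist"); save(p,"w2.png"); print(arm.state()["tcp_pos"])
```

```text
[ 0.44120321 -0.02495706  0.17741284]
```

View pics/w2.png

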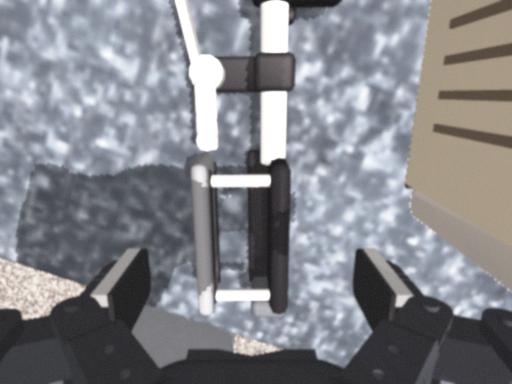

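Run:
```python
from h import *
from scipy.spatial.transform import Rotation as Ro
p=vision.camera("wrist"); s=arm.state(); q=s["tool_rot"]; R=Ro.from_quat([q[1],q[2],q[3],q[0]]).as_matrix()
for uv in [(191,230),(290,230),(240,163),(240,310)]: print(uv,(R.T@(onz(p,uv,.056)-s["tcp_pos"])).round(4))
a=onz(p,(242,163),.056)-onz(p,(241,310),.056); print(np.degrees(np.arctan2(a[1],a[0])),Ro.from_matrix(R).as_euler("zyx",degrees=True),s["tcp_pos"])
```

```text
(191, 230) [-0.0097 -0.0359  0.123 ]
(290, 230) [-0.0097  0.0234  0.123 ]
(240, 163) [ 0.0311 -0.0062  0.1229]
(240, 310) [-0.0651 -0.0071  0.1231]
19.944034718378884 [-2.08079802e+01 -1.12916213e-01  1.79980959e+02] [ 0.44223915 -0.02465315  0.17896158]
```

>>> {"op": "arm_command", "data": {"targets": [{"linear": [0.02, -0.025, 0.1], "spin": 0, "grip": 1}, {"linear": [0.02, -0.025, 0.2], "spin": 0, "grip": 1}, {"linear": [0.02, -0.025, 0.3], "spin": 0, "grip": 1}, {"linear": [0.02, -0.025, 0.35], "spin": 0, "grip": 1}, {"linear": [0.02, -0.025, 0.35], "spin": 0, "grip": 1}]}}

```text
clock: 3.95
tcp_pos: [0.4454, -0.0164, 0.0912]
tool_rot: [0.0, 0.983, 0.181, -0.0]
contact_force: [0.2, -0.2, -0.4]
grip_width: 0.0855
finger_force: 0.0
```

>>> {"op": "arm_command", "data": {"targets": [{"linear": [0, 0, 0], "spin": 0, "grip": 0.5}, {"linear": [0, 0, 0], "spin": 0, "grip": 0.4}, {"linear": [0, 0, 0], "spin": 0, "grip": 0.35}, {"linear": [0, 0, 0], "spin": 0, "grip": 0.33}, {"linear": [0, 0, 0], "spin": 0, "grip": 0.33}], "squeeze": 20}}

```text
clock: 4.37
tcp_pos: [0.4462, -0.0164, 0.0932]
tool_rot: [0.0, 0.983, 0.181, 0.002]
contact_force: [-0.9, -1.4, 9.8]
grip_width: 0.0572
finger_force: 8.7
```

>>> {"op": "arm_command", "data": {"targets": [{"linear": [0, 0, 0], "spin": 0, "grip": 0.33}, {"linear": [0, 0, 0], "spin": 0, "grip": 0.33}, {"linear": [0, 0, 0], "spin": 0, "grip": 0.33}]}}

```text
clock: 4.62
tcp_pos: [0.4462, -0.0164, 0.0932]
tool_rot: [0.0, 0.983, 0.181, 0.002]
contact_force: [-0.2, -1.1, 9.9]
grip_width: 0.0573
finger_force: 8.7
```

>>> {"op": "arm_command", "data": {"targets": [{"linear": [0, 0, -0.01], "spin": 0, "grip": 0.31}, {"linear": [0, 0, -0.03], "spin": 0, "grip": 0.31}, {"linear": [0, 0, -0.05], "spin": 0, "grip": 0.31}, {"linear": [0, 0, -0.06], "spin": 0, "grip": 0.31}, {"linear": [0, 0, -0.06], "spin": 0, "grip": 0.31}]}}

```text
clock: 5.03
tcp_pos: [0.4453, -0.0161, 0.1073]
tool_rot: [0.0, 0.983, 0.181, 0.001]
contact_force: [-0.1, 0.1, -2.6]
grip_width: 0.0563
finger_force: 8.2
```

Run:
```python
from h import *
p=vision.camera("wrist"); s=arm.state(); print(s["tcp_pos"],s["contact_force"],s["torque"],s["finger_force"],s["grip_width"],s["q"]); 
t=vision.camera("scene"); 
a=p["image"]; b=cv2.resize(t["image"][70:250,160:290],(277,384),interpolation=cv2.INTER_CUBIC)
cv2.imwrite("pics/w3.png",np.hstack([a,b])[...,::-1])
```

```text
[ 0.44516961 -0.01606263  0.10686883] [ 0.1395281   0.08304596 -2.30820793] [-0.00093884 -0.05594871  0.03039485] 8.171472698450089 0.05611891536410837 [ 0.03297378  0.55969923 -0.1470958   2.23725615  0.22448994  0.35695065
 -1.50874464]
```

View pics/w3.png

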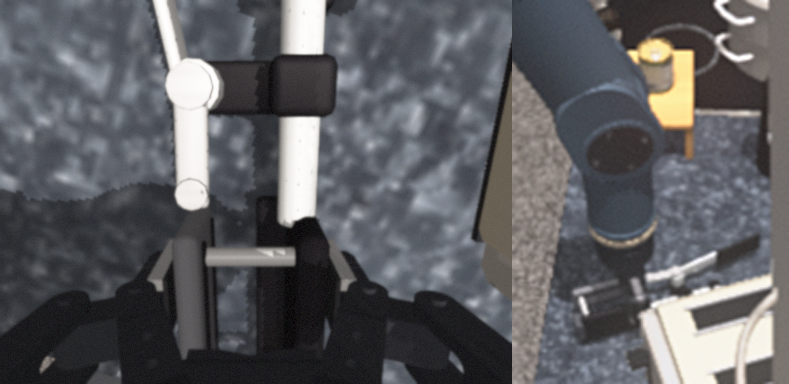

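The reacher is held off the worktop and close to level, and the wrist view shows the bars between the fingers. Next I need to find the lime, so I'll check the first scene picture for green under the riser and check the wrist camera's angles.

Run:
```python
from h import *
im=cv2.imread("pics/scene0.png"); h=cv2.cvtColor(im,cv2.COLOR_BGR2HSV).astype(int)
m=(h[...,0]>30)&(h[...,0]<85)&(h[...,1]>70)&(h[...,2]>30); m[:, 285:]=0
n,l,st,c=cv2.connectedComponentsWithStats(m.astype(np.uint8)); print([ (s.tolist(),cc.round(0).tolist()) for s,cc in zip(st[1:],c[1:]) if s[4]>3])
a=cv2.resize(im[120:160,180:256],(760,400),interpolation=cv2.INTER_CUBIC); cv2.imwrite("pics/s1.png",cv2.convertScaleAbs(a,alpha=1.8))
p=vision.camera("wrist"); print(p["K"],p["k1"])
for uv in [(0,0),(0,192),(256,0),(511,0),(0,300)]:
    c,r=ray(p,uv); r/=np.linalg.norm(r); print(uv,np.degrees(np.arccos(-r[2])).round(1),np.degrees(np.arctan2(r[1],r[0])).round(0)-21)
p=vision.camera("scene"); print(p["K"][0][0])
```

```text
[([237, 0, 31, 12, 318], [253.0, 5.0])]
[[342.50953575   0.         251.29605786]
 [  0.         342.50953575 193.1154921 ]
 [  0.           0.           1.        ]] -0.004153338893790947
(0, 0) 35.0 70.0
(0, 192) 39.1 110.0
(256, 0) 13.6 -3.0
(511, 0) 36.0 -71.0
(0, 300) 46.7 128.0
409.154593821026
```

View pics/s1.png

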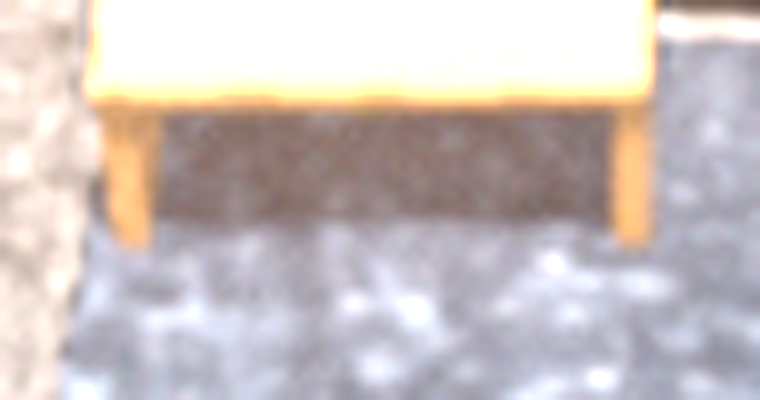

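No lime shows in the scene view, where only dark floor is visible under the board, so it lies deep. I'll set the reacher back down and use the obliquest corner of the wrist camera, with the fingers shut, to look under the riser.

>>> {"op": "arm_command", "data": {"targets": [{"linear": [0, 0, 0.02], "spin": 0, "grip": 0.31}, {"linear": [0, 0, 0.04], "spin": 0, "grip": 0.31}, {"linear": [0, 0, 0.05], "spin": 0, "grip": 0.31}, {"linear": [0, 0, 0.053], "spin": 0, "grip": 0.5}, {"linear": [0, 0, 0.053], "spin": 0, "grip": 1}]}}

```text
clock: 5.65
tcp_pos: [0.4449, -0.0159, 0.0927]
tool_rot: [-0.0, 0.983, 0.182, -0.0]
contact_force: [0.4, -1.1, 0.5]
grip_width: 0.0744
finger_force: 0.0
```

>>> {"op": "arm_command", "data": {"targets": [{"linear": [0, 0, 0], "spin": 0, "grip": 1}, {"linear": [0, 0, 0], "spin": 0, "grip": 1}, {"linear": [0, 0, -0.12], "spin": 0, "grip": 1}, {"linear": [0, 0, -0.26], "spin": 0, "grip": 1}, {"linear": [0, 0, -0.4], "spin": 0, "grip": 1}]}}

```text
clock: 6.07
tcp_pos: [0.4443, -0.0159, 0.1941]
tool_rot: [-0.0, 0.983, 0.182, -0.001]
contact_force: [0.4, -0.4, -0.1]
grip_width: 0.0854
finger_force: 0.0
```

>>> {"op": "arm_command", "data": {"targets": [{"linear": [0, 0.08, -0.2], "spin": 0.1, "grip": -1}, {"linear": [0, 0.16, -0.4], "spin": 0.2, "grip": -1}, {"linear": [0, 0.18, -0.44], "spin": 0.28, "grip": -1}, {"linear": [0, 0.18, -0.44], "spin": 0.3, "grip": -1}, {"linear": [0, 0.18, -0.44], "spin": 0.3, "grip": -1}]}}

```text
clock: 6.48
tcp_pos: [0.4619, -0.0592, 0.3056]
tool_rot: [-0.0, 0.991, -0.134, 0.003]
contact_force: [-0.9, 0.2, -0.1]
grip_width: 0.0254
finger_force: 0.0
```

>>> {"op": "arm_command", "data": {"targets": [{"linear": [0, 0, 0], "spin": 0.1, "grip": -1}, {"linear": [0, 0, 0], "spin": 0.1, "grip": -1}, {"linear": [0, 0, 0], "spin": 0.1, "grip": -1}, {"linear": [0, 0, 0], "spin": 0.1, "grip": -1}, {"linear": [0, 0, 0], "spin": 0.1, "grip": -1}]}}

```text
clock: 6.9
tcp_pos: [0.4609, -0.058, 0.3033]
tool_rot: [0.0, 0.959, -0.282, 0.0]
contact_force: [-0.0, -0.4, 0.2]
grip_width: -0.0
finger_force: 0.0
```

Run:
```python
from h import *
p=vision.camera("wrist"); s=arm.state(); print(s["tcp_pos"],s["tool_rot"],-np.array(p["R"]).T@p["t"])
np.savez("w4.npz",**{k:np.array(v) for k,v in p.items()})
print(vision.regions_of("lime",p)[:1]and[(r["conf"],r["bbox"]) for r in vision.regions_of("lime",p)[:2]])
for X in [(.317,.27,.084),(.512,.283,.084),(.41,.275,.072),(.41,.33,.024)]: print(X,proj(p,X).round())
t=vision.camera("top"); b=cv2.resize(t["image"][170:270,215:282],(257,384),interpolation=cv2.INTER_CUBIC)
cv2.imwrite("pics/w4.png",np.hstack([p["image"],b])[...,::-1])
```

```text
[ 0.46096784 -0.05800869  0.30323063] [-5.34665489e-06  9.59449635e-01 -2.81880109e-01  3.59402412e-05] [ 0.51915638 -0.09574201  0.37313232]
[]
(0.317, 0.27, 0.084) [ 72. 442.]
(0.512, 0.283, 0.084) [-69. 320.]
(0.41, 0.275, 0.072) [ 17. 378.]
(0.41, 0.33, 0.024) [ 10. 367.]
```

View pics/w4.png

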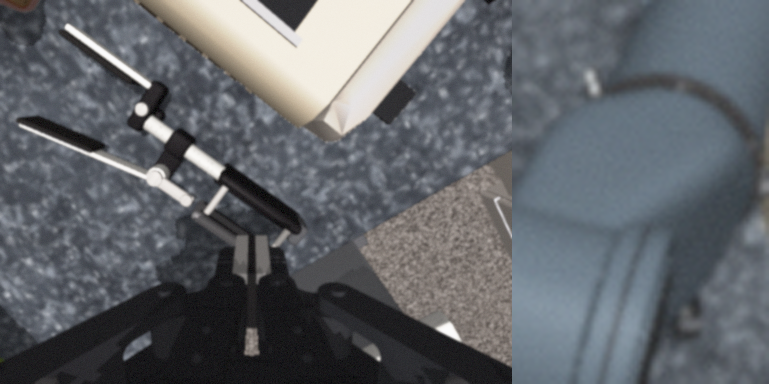

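The fingers and linkage fill the bottom of the picture. Something dark with a greenish tint shows at the far left, around (3,350). I'll check those pixels.

Run:
```python
from h import *
im=cv2.imread("pics/w4.png")[:384,:512]
h=cv2.cvtColor(im,cv2.COLOR_BGR2HSV).astype(int)
for r in range(310,372,4): print(r,[tuple(im[r,c][::-1].tolist()) for c in (0,3,6,10,20)])
f=np.load("w4.npz")
p={k:(f[k] if f[k].ndim else float(f[k])) for k in f.files}
m=(h[...,0]>30)&(h[...,0]<80)&(h[...,1]>90)&(h[...,2]>40); m[:,60:]=0
v,u=np.nonzero(m[300:]); v+=300; print(len(u),list(zip(u,v))[:40])
for q in [(0,345),(0,358)]: print([onz(p,q,z).round(3) for z in (.0,.024,.04,.072)])
```

```text
310 [(36, 40, 43), (42, 46, 50), (61, 63, 70), (77, 84, 92), (119, 124, 131)]
314 [(36, 38, 44), (41, 42, 46), (46, 48, 52), (70, 76, 82), (90, 92, 101)]
318 [(45, 48, 52), (57, 59, 64), (65, 66, 70), (57, 61, 64), (92, 95, 102)]
322 [(48, 53, 56), (52, 56, 61), (57, 57, 64), (48, 50, 54), (92, 95, 102)]
326 [(46, 48, 50), (41, 43, 46), (41, 47, 50), (47, 46, 53), (75, 77, 84)]
330 [(51, 55, 58), (55, 56, 60), (54, 54, 62), (38, 41, 44), (47, 49, 53)]
334 [(44, 46, 50), (52, 51, 55), (46, 45, 50), (52, 51, 55), (39, 43, 49)]
338 [(47, 49, 52), (39, 41, 46), (42, 47, 50), (51, 54, 59), (45, 49, 51)]
342 [(49, 54, 57), (43, 49, 49), (47, 49, 53), (46, 47, 55), (41, 43, 46)]
346 [(44, 44, 48), (45, 47, 47), (44, 47, 50), (49, 48, 54), (48, 53, 57)]
350 [(39, 41, 45), (42, 44, 49), (41, 42, 49), (40, 42, 47), (51, 52, 59)]
354 [(37, 42, 46), (43, 46, 53), (47, 51, 53), (51, 55, 59), (30, 32, 36)]
358 [(48, 54, 34), (45, 51, 46), (39, 41, 43), (31, 29, 32), (30, 28, 30)]
362 [(39, 42, 22), (29, 26, 21), (27, 29, 27), (29, 29, 30), (29, 29, 34)]
366 [(17, 17, 19), (28, 29, 27), (27, 22, 25), (28, 26, 27), (29, 25, 28)]
370 [(27, 26, 26), (21, 24, 27), (27, 27, 28), (27, 24, 31), (32, 30, 30)]
12 [(np.int64(0), np.int64(358)), (np.int64(1), np.int64(358)), (np.int64(0), np.int64(359)), (np.int64(1), np.int64(359)), (np.int64(2), np.int64(359)), (np.int64(0), np.int64(360)), (np.int64(1), np.int64(360)), (np.int64(2), np.int64(360)), (np.int64(0), np.int64(361)), (np.int64(1), np.int64(361)), (np.int64(2), np.int64(361)), (np.int64(0), np.int64(362))]
[array([ 0.435,  0.346, -0.   ]), array([0.44 , 0.318, 0.024]), array([0.444, 0.299, 0.04 ]), array([0.451, 0.261, 0.072])]
[array([ 0.42 ,  0.361, -0.   ]), array([0.426, 0.331, 0.024]), array([0.43 , 0.312, 0.04 ]), array([0.439, 0.273, 0.072])]
```

There are green pixels at the left edge, rows 358–362: that is the lime, just below the lip line. I'll scan sideways from this pose to find its lateral extent.

```bash
cat > look.py <<'E'
from h import *
p=vision.camera("wrist"); im=p["image"]; h=cv2.cvtColor(im,cv2.COLOR_RGB2HSV).astype(int)
m=(h[...,0]>25)&(h[...,0]<75)&(h[...,1]>85)&(h[...,2]>30); m[:,80:]=0; m[:250]=0
m=cv2.morphologyEx(m.astype(np.uint8),cv2.MORPH_OPEN,np.ones((2,2)))
v,u=np.nonzero(m); print("cam",(-np.array(p["R"]).T@p["t"]).round(3),"n",len(u))
if len(u):
    for i in sorted({int(np.argmin(u)),int(np.argmax(u)),int(np.argmin(v)),int(np.argmax(v))}): print((u[i],v[i]),onz(p,(u[i],v[i]),.02).round(3),"lip",onz(p,(u[i],v[i]),.072).round(3))
E
python3 look.py
```

```text
cam [ 0.519 -0.096  0.373] n 16
(np.int64(0), np.int64(359)) [0.424 0.337 0.02 ] lip [0.438 0.273 0.072]
(np.int64(3), np.int64(360)) [0.421 0.335 0.02 ] lip [0.436 0.272 0.072]
(np.int64(0), np.int64(363)) [0.42  0.342 0.02 ] lip [0.434 0.277 0.072]
```

>>> {"op": "arm_command", "data": {"targets": [{"linear": [0.067, -0.043, 0], "spin": 0, "grip": -1}, {"linear": [0.067, -0.043, 0], "spin": 0, "grip": -1}, {"linear": [0.067, -0.043, 0], "spin": 0, "grip": -1}]}}

```text
clock: 7.35
tcp_pos: [0.4814, -0.0582, 0.303]
tool_rot: [-0.0, 0.959, -0.283, -0.0]
contact_force: [-0.8, -0.5, -0.4]
grip_width: 0.0003
finger_force: 0.0
```

```bash
python3 look.py
```

```text
cam [ 0.54  -0.096  0.373] n 0
```

>>> {"op": "arm_command", "data": {"targets": [{"linear": [0.067, -0.043, 0], "spin": 0, "grip": -1}, {"linear": [0.067, -0.043, 0], "spin": 0, "grip": -1}, {"linear": [0.067, -0.043, 0], "spin": 0, "grip": -1}]}}

```text
clock: 7.65
tcp_pos: [0.5008, -0.0582, 0.3029]
tool_rot: [0.0, 0.959, -0.283, -0.0]
contact_force: [-0.1, 0.3, 0.2]
grip_width: -0.0002
finger_force: 0.0
```

```bash
python3 look.py
```

```text
cam [ 0.559 -0.096  0.373] n 0
```

>>> {"op": "arm_command", "data": {"targets": [{"linear": [-0.2, 0.13, 0], "spin": 0, "grip": -1}, {"linear": [-0.2, 0.13, 0], "spin": 0, "grip": -1}, {"linear": [-0.2, 0.13, 0], "spin": 0, "grip": -1}, {"linear": [-0.2, 0.13, 0], "spin": 0, "grip": -1}]}}

```text
clock: 8.03
tcp_pos: [0.4398, -0.0585, 0.3035]
tool_rot: [0.0, 0.959, -0.283, 0.0]
contact_force: [0.4, -0.1, 0.1]
grip_width: -0.0003
finger_force: 0.0
```

```bash
python3 look.py
```

```text
cam [ 0.498 -0.096  0.373] n 0
```

>>> {"op": "arm_command", "data": {"targets": [{"linear": [-0.067, 0.043, 0], "spin": 0, "grip": -1}, {"linear": [-0.067, 0.043, 0], "spin": 0, "grip": -1}, {"linear": [-0.067, 0.043, 0], "spin": 0, "grip": -1}]}}

```text
clock: 8.33
tcp_pos: [0.4214, -0.0583, 0.3033]
tool_rot: [-0.0, 0.959, -0.283, 0.0]
contact_force: [0.1, -0.2, 0.6]
grip_width: -0.0001
finger_force: 0.0
```

```bash
python3 look.py
```

```text
cam [ 0.48  -0.096  0.373] n 0
```

>>> {"op": "arm_command", "data": {"targets": [{"linear": [0.098, -0.063, 0], "spin": 0, "grip": -1}, {"linear": [0.098, -0.063, 0], "spin": 0, "grip": -1}, {"linear": [0.098, -0.063, 0], "spin": 0, "grip": -1}]}}

```text
clock: 8.63
tcp_pos: [0.4523, -0.0581, 0.3029]
tool_rot: [-0.0, 0.959, -0.283, 0.0]
contact_force: [-0.2, -0.8, 0.5]
grip_width: 0.0005
finger_force: 0.0
```

```bash
python3 look.py
```

```text
cam [ 0.51  -0.096  0.373] n 20
(np.int64(0), np.int64(358)) [0.417 0.336 0.02 ] lip [0.431 0.272 0.072]
(np.int64(3), np.int64(360)) [0.413 0.335 0.02 ] lip [0.428 0.271 0.072]
(np.int64(0), np.int64(363)) [0.412 0.341 0.02 ] lip [0.426 0.277 0.072]
```

>>> {"op": "arm_command", "data": {"targets": [{"linear": [-0.013, -0.02, 0], "spin": 0, "grip": -1}, {"linear": [-0.013, -0.02, 0], "spin": 0, "grip": -1}, {"linear": [-0.013, -0.02, 0], "spin": 0, "grip": -1}]}}

```text
clock: 8.93
tcp_pos: [0.4502, -0.052, 0.3032]
tool_rot: [-0.0, 0.959, -0.283, -0.0]
contact_force: [-1.3, -1.1, 0.6]
grip_width: 0.0001
finger_force: 0.0
```

```bash
python3 look.py
```

```text
cam [ 0.508 -0.09   0.373] n 64
(np.int64(0), np.int64(353)) [0.42  0.337 0.02 ] lip [0.433 0.274 0.072]
(np.int64(7), np.int64(358)) [0.41  0.335 0.02 ] lip [0.425 0.273 0.072]
(np.int64(0), np.int64(363)) [0.409 0.348 0.02 ] lip [0.424 0.283 0.072]
```

>>> {"op": "arm_command", "data": {"targets": [{"linear": [0.034, -0.022, 0], "spin": 0, "grip": -1}, {"linear": [0.034, -0.022, 0], "spin": 0, "grip": -1}, {"linear": [0.034, -0.022, 0], "spin": 0, "grip": -1}]}}

```text
clock: 9.23
tcp_pos: [0.4612, -0.0524, 0.3032]
tool_rot: [-0.0, 0.959, -0.283, 0.0]
contact_force: [-0.1, 0.4, -0.2]
grip_width: 0.0003
finger_force: 0.0
```

```bash
python3 look.py
```

```text
cam [ 0.519 -0.09   0.373] n 39
(np.int64(0), np.int64(357)) [0.428 0.341 0.02 ] lip [0.441 0.277 0.072]
(np.int64(6), np.int64(358)) [0.422 0.336 0.02 ] lip [0.437 0.273 0.072]
(np.int64(0), np.int64(363)) [0.421 0.347 0.02 ] lip [0.435 0.283 0.072]
```

>>> {"op": "arm_command", "data": {"targets": [{"linear": [0.034, -0.022, 0], "spin": 0, "grip": -1}, {"linear": [0.034, -0.022, 0], "spin": 0, "grip": -1}, {"linear": [0.034, -0.022, 0], "spin": 0, "grip": -1}]}}

```text
clock: 9.53
tcp_pos: [0.4713, -0.0524, 0.3031]
tool_rot: [-0.0, 0.959, -0.283, 0.0]
contact_force: [0.2, 0.3, -0.1]
grip_width: -0.0003
finger_force: 0.0
```

```bash
python3 look.py
```

```text
cam [ 0.529 -0.09   0.373] n 0
```

>>> {"op": "arm_command", "data": {"targets": [{"linear": [0.034, -0.022, 0], "spin": 0, "grip": -1}, {"linear": [0.034, -0.022, 0], "spin": 0, "grip": -1}, {"linear": [0.034, -0.022, 0], "spin": 0, "grip": -1}]}}

```text
clock: 9.83
tcp_pos: [0.4814, -0.0523, 0.3031]
tool_rot: [-0.0, 0.959, -0.283, 0.0]
contact_force: [-0.8, -0.1, 0.2]
grip_width: 0.0001
finger_force: 0.0
```

```bash
python3 look.py
```

```text
cam [ 0.539 -0.09   0.373] n 0
```

>>> {"op": "arm_command", "data": {"targets": [{"linear": [-0.02, -0.035, 0], "spin": 0, "grip": -1}, {"linear": [-0.02, -0.035, 0], "spin": 0, "grip": -1}, {"linear": [-0.02, -0.035, 0], "spin": 0, "grip": -1}]}}

```text
clock: 10.13
tcp_pos: [0.4813, -0.0414, 0.3032]
tool_rot: [-0.0, 0.959, -0.283, -0.0]
contact_force: [-0.3, 0.1, 0.6]
grip_width: -0.0002
finger_force: 0.0
```

```bash
python3 look.py
```

```text
cam [ 0.539 -0.079  0.373] n 0
```

>>> {"op": "arm_command", "data": {"targets": [{"linear": [-0.04, 0.026, 0], "spin": 0, "grip": -1}, {"linear": [-0.04, 0.026, 0], "spin": 0, "grip": -1}, {"linear": [-0.04, 0.026, 0], "spin": 0, "grip": -1}]}}

```text
clock: 10.43
tcp_pos: [0.4693, -0.0425, 0.3033]
tool_rot: [0.0, 0.959, -0.283, 0.0]
contact_force: [-0.2, 0.1, 0.0]
grip_width: -0.0001
finger_force: 0.0
```

```bash
python3 look.py
```

```text
cam [ 0.527 -0.08   0.373] n 32
(np.int64(0), np.int64(358)) [0.434 0.352 0.02 ] lip [0.448 0.288 0.072]
(np.int64(9), np.int64(358)) [0.428 0.342 0.02 ] lip [0.443 0.28  0.072]
(np.int64(2), np.int64(361)) [0.43  0.353 0.02 ] lip [0.444 0.289 0.072]
```

>>> {"op": "arm_command", "data": {"targets": [{"linear": [-0.067, 0.043, 0], "spin": 0, "grip": -1}, {"linear": [-0.067, 0.043, 0], "spin": 0, "grip": -1}, {"linear": [-0.067, 0.043, 0], "spin": 0, "grip": -1}]}}

```text
clock: 10.73
tcp_pos: [0.4495, -0.0424, 0.3033]
tool_rot: [-0.0, 0.959, -0.283, 0.0]
contact_force: [0.9, -0.7, -0.0]
grip_width: 0.0004
finger_force: 0.0
```

```bash
python3 look.py
```

```text
cam [ 0.508 -0.08   0.373] n 138
(np.int64(0), np.int64(347)) [0.427 0.34  0.02 ] lip [0.439 0.278 0.072]
(np.int64(12), np.int64(355)) [0.41  0.336 0.02 ] lip [0.424 0.275 0.072]
(np.int64(4), np.int64(361)) [0.409 0.351 0.02 ] lip [0.423 0.288 0.072]
```

>>> {"op": "arm_command", "data": {"targets": [{"linear": [-0.034, 0.022, 0], "spin": 0, "grip": -1}, {"linear": [-0.034, 0.022, 0], "spin": 0, "grip": -1}, {"linear": [-0.034, 0.022, 0], "spin": 0, "grip": -1}]}}

```text
clock: 11.03
tcp_pos: [0.4392, -0.0423, 0.3032]
tool_rot: [0.0, 0.959, -0.283, -0.0]
contact_force: [0.2, -0.2, -0.1]
grip_width: -0.0001
finger_force: 0.0
```

```bash
python3 look.py
python3 - <<'E'
from h import *
p=vision.camera("wrist"); cv2.imwrite("pics/w5.png",cv2.resize(p["image"][284:384,0:130],(780,600),interpolation=cv2.INTER_CUBIC)[...,::-1]*1)
for x in (.32,.36,.40,.44,.48,.51): print(x,[ (proj(p,(x,y,.072))).round().tolist() for y in (.27,.28,.29)])
E
```

```text
cam [ 0.497 -0.08   0.373] n 116
(np.int64(0), np.int64(344)) [0.419 0.337 0.02 ] lip [0.431 0.276 0.072]
(np.int64(7), np.int64(351)) [0.407 0.337 0.02 ] lip [0.42  0.276 0.072]
(np.int64(4), np.int64(361)) [0.398 0.351 0.02 ] lip [0.413 0.288 0.072]
0.32 [[75.0, 412.0], [68.0, 416.0], [61.0, 419.0]]
0.36 [[50.0, 388.0], [43.0, 392.0], [37.0, 396.0]]
0.4 [[25.0, 362.0], [18.0, 366.0], [11.0, 371.0]]
0.44 [[-2.0, 335.0], [-9.0, 340.0], [-16.0, 344.0]]
0.48 [[-30.0, 307.0], [-37.0, 312.0], [-44.0, 317.0]]
0.51 [[-52.0, 285.0], [-59.0, 290.0], [-66.0, 295.0]]
```

View pics/w5.png

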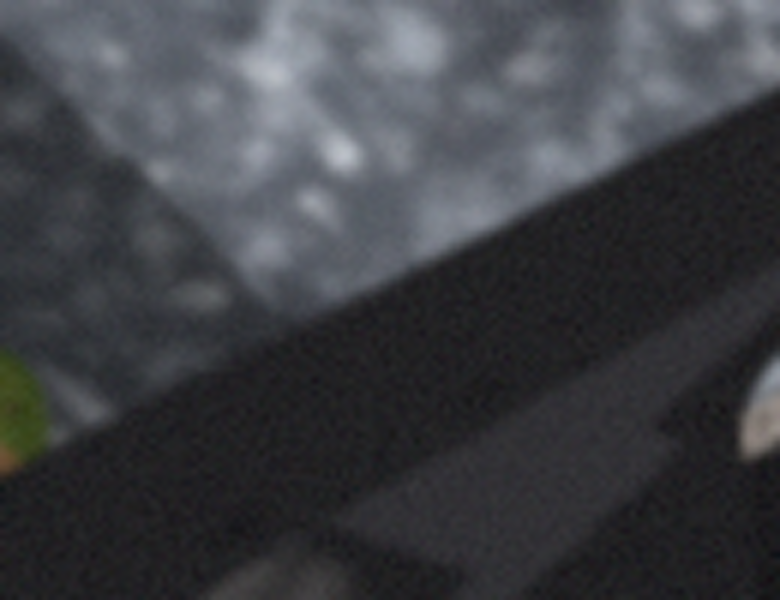

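The crop shows the lime's green edge at the left, around pixels (0–8, 343–361), with the riser lip just below it at (1,361). I'll collect labelled pixels at a few stations and fit the known ellipsoid to them.

```bash
cat > grab.py <<'E'
from h import *
import os,pickle
p=vision.camera("wrist"); L=pickle.load(open("rays.pkl","rb")) if os.path.exists("rays.pkl") else []
h=cv2.cvtColor(p["image"],cv2.COLOR_RGB2HSV).astype(int); n=0
for v in range(325,362):
    for u in range(0,26):
        g=25<h[v,u,0]<75 and h[v,u,1]>85 and h[v,u,2]>30
        fl=h[v,u,1]<60 and h[v,u,2]>36
        if v>358-u*0.37 or not(g or fl): continue
        c,r=ray(p,(u,v)); L.append((c,r/np.linalg.norm(r),g)); n+=g
pickle.dump(L,open("rays.pkl","wb")); print((-np.array(p["R"]).T@p["t"]).round(3),n,len(L))
E
python3 grab.py
```

```text
[ 0.498 -0.08   0.373] 88 741
```

>>> {"op": "arm_command", "data": {"targets": [{"linear": [-0.034, 0.022, 0], "spin": 0, "grip": -1}, {"linear": [-0.034, 0.022, 0], "spin": 0, "grip": -1}, {"linear": [-0.034, 0.022, 0], "spin": 0, "grip": -1}]}}

```text
clock: 11.43
tcp_pos: [0.4287, -0.0423, 0.3032]
tool_rot: [0.0, 0.959, -0.283, -0.0]
contact_force: [-0.1, 0.1, -1.1]
grip_width: 0.0002
finger_force: 0.0
```

```bash
python3 grab.py
```

```text
[ 0.487 -0.08   0.373] 11 1487
```

>>> {"op": "arm_command", "data": {"targets": [{"linear": [0.067, -0.043, 0], "spin": 0, "grip": -1}, {"linear": [0.067, -0.043, 0], "spin": 0, "grip": -1}, {"linear": [0.067, -0.043, 0], "spin": 0, "grip": -1}]}}

```text
clock: 11.73
tcp_pos: [0.4498, -0.0423, 0.3031]
tool_rot: [-0.0, 0.959, -0.283, 0.0]
contact_force: [-0.9, 0.1, -1.4]
grip_width: -0.0003
finger_force: 0.0
```

```bash
python3 grab.py
```

```text
[ 0.508 -0.08   0.373] 94 2229
```

>>> {"op": "arm_command", "data": {"targets": [{"linear": [0.06, -0.04, 0], "spin": 0, "grip": -1}, {"linear": [0.06, -0.04, 0], "spin": 0, "grip": -1}, {"linear": [0.06, -0.04, 0], "spin": 0, "grip": -1}]}}

```text
clock: 12.03
tcp_pos: [0.4671, -0.0421, 0.303]
tool_rot: [0.0, 0.959, -0.283, -0.0]
contact_force: [0.1, -0.8, -0.8]
grip_width: -0.0
finger_force: 0.0
```

```bash
python3 grab.py
cat > fit.py <<'E'
from h import *
import pickle
from scipy.optimize import minimize
L=pickle.load(open("rays.pkl","rb")); C=np.array([l[0] for l in L]);D=np.array([l[1] for l in L]);G=np.array([l[2] for l in L])
def gap(x):
    c,s=np.cos(x[2]),np.sin(x[2]); S=np.diag([1/.030,1/.024,1/.024])@np.array([[c,s,0],[-s,c,0],[0,0,1]])
    a=(C-[x[0],x[1],.024])@S.T; d=D@S.T; t=-(a*d).sum(1)/(d*d).sum(1); return 1-np.linalg.norm(a+t[:,None]*d,axis=1)
def f(x): return np.log1p(np.exp(-np.where(G,1,-1)*gap(x)/.04)).sum()+ ((x[2]-1.62)/.2)**2*2
for a in (1.3,1.45,1.6,1.75,1.9):
    r=minimize(lambda y:f([y[0],y[1],a]),[.418,.365],method="Nelder-Mead"); print(a,r.x.round(4),r.fun.round(1),"err",(G!=(gap([*r.x,a])>0)).sum(),G.sum())
E
python3 fit.py
```

```text
[ 0.525 -0.08   0.373] 19 2978
1.3 [0.4165 0.3709] 83.0 err 7 212
1.45 [0.4156 0.371 ] 78.8 err 8 212
1.6 [0.4147 0.3709] 77.5 err 9 212
1.75 [0.4138 0.3708] 78.7 err 9 212
1.9 [0.4129 0.3706] 82.5 err 10 212
```

The lime's centre fits at about (0.415, 0.371), which is near the riser's middle. I'll go back above the reacher and regrasp it.

>>> {"op": "arm_command", "data": {"targets": [{"linear": [-0.13, -0.04, 0], "spin": -0.2, "grip": 1}, {"linear": [-0.13, -0.04, 0], "spin": -0.2, "grip": 1}, {"linear": [-0.13, -0.04, 0], "spin": -0.2, "grip": 1}, {"linear": [-0.13, -0.04, 0], "spin": -0.2, "grip": 1}, {"linear": [-0.13, -0.04, 0], "spin": -0.2, "grip": 1}]}}

```text
clock: 12.5
tcp_pos: [0.4444, -0.0161, 0.3032]
tool_rot: [0.0, 1.0, 0.029, -0.0]
contact_force: [0.1, -0.5, 0.7]
grip_width: 0.0603
finger_force: 0.0
```

>>> {"op": "arm_command", "data": {"targets": [{"linear": [0, 0, 0.1], "spin": -0.1, "grip": 1}, {"linear": [0, 0, 0.25], "spin": -0.1, "grip": 1}, {"linear": [0, 0, 0.4], "spin": -0.1, "grip": 1}, {"linear": [0, 0, 0.49], "spin": -0.1, "grip": 1}, {"linear": [0, 0, 0.49], "spin": -0.1, "grip": 1}]}}

```text
clock: 12.92
tcp_pos: [0.4425, -0.0164, 0.1773]
tool_rot: [-0.001, 0.983, 0.181, -0.004]
contact_force: [-0.4, -0.6, 0.6]
grip_width: 0.0855
finger_force: 0.0
```

Run:
```python
from h import *
from scipy.spatial.transform import Rotation as Ro
p=vision.camera("wrist"); s=arm.state(); q=s["tool_rot"]; R=Ro.from_quat([q[1],q[2],q[3],q[0]]).as_matrix()
print(s["tcp_pos"],np.degrees(np.arctan2(R[1,0],R[0,0])))
# bars: dark vs light edges along rows, at top z=.056
g=cv2.cvtColor(p["image"],cv2.COLOR_RGB2GRAY)
for r in vision.regions_of("reacher_trigger",p)[:1]:
    print(r["conf"],r["bbox"]); v,u=np.nonzero(r["mask"])
    for x in (np.quantile(v,.2),np.quantile(v,.8)):
        w=u[abs(v-x)<3]; print(x,w.min(),(R.T@(onz(p,(w.min(),x),.056)-s["tcp_pos"])).round(4))
save(p,"w6.png")
```

```text
[ 0.44362738 -0.01625492  0.17941027] 20.88631747950044
```

View pics/w6.png

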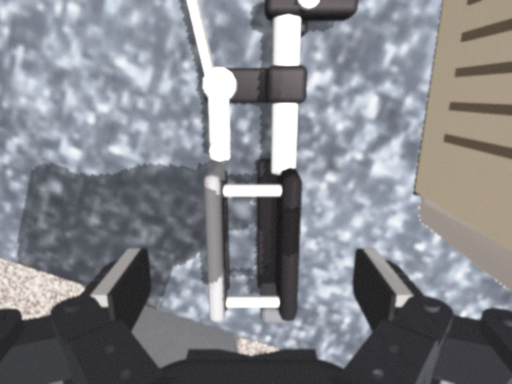

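The handle is centred in the wrist view, with its outer edges at u≈206 and 299 and its rows from 172 to 318, and the reacher lies as I left it. I'll descend, pinch lightly and lift.

>>> {"op": "arm_command", "data": {"targets": [{"linear": [0, 0, 0.1], "spin": 0, "grip": 1}, {"linear": [0, 0, 0.2], "spin": 0, "grip": 1}, {"linear": [0, 0, 0.29], "spin": 0, "grip": 1}, {"linear": [0, 0, 0.335], "spin": 0, "grip": 1}, {"linear": [0, 0, 0.335], "spin": 0, "grip": 1}]}}

```text
clock: 13.43
tcp_pos: [0.4456, -0.016, 0.0968]
tool_rot: [0.0, 0.983, 0.181, -0.0]
contact_force: [-1.0, 0.4, -0.7]
grip_width: 0.0855
finger_force: 0.0
```

>>> {"op": "arm_command", "data": {"targets": [{"linear": [0, 0, 0], "spin": 0, "grip": 0.5}, {"linear": [0, 0, 0], "spin": 0, "grip": 0.4}, {"linear": [0, 0, 0], "spin": 0, "grip": 0.34}, {"linear": [0, 0, 0], "spin": 0, "grip": 0.31}, {"linear": [0, 0, 0], "spin": 0, "grip": 0.31}], "squeeze": 20}}

```text
clock: 13.85
tcp_pos: [0.4466, -0.0165, 0.0987]
tool_rot: [0.001, 0.983, 0.181, 0.002]
contact_force: [0.1, -1.3, 10.3]
grip_width: 0.0564
finger_force: 9.0
```

>>> {"op": "arm_command", "data": {"targets": [{"linear": [0, 0, -0.01], "spin": 0, "grip": 0.31}, {"linear": [0, 0, -0.02], "spin": 0, "grip": 0.31}, {"linear": [0, 0, -0.03], "spin": 0, "grip": 0.31}, {"linear": [0, 0, -0.03], "spin": 0, "grip": 0.31}, {"linear": [0, 0, -0.03], "spin": 0, "grip": 0.31}]}}

```text
clock: 14.27
tcp_pos: [0.4454, -0.016, 0.1047]
tool_rot: [-0.0, 0.983, 0.181, 0.0]
contact_force: [0.2, -0.7, -2.5]
grip_width: 0.0561
finger_force: 8.2
```

The reacher is held about 6 mm up with an 8 N squeeze. Now I'll turn it to face the riser and stop in front of the mouth.

>>> {"op": "arm_command", "data": {"targets": [{"linear": [0.003, -0.04, 0], "spin": -0.04, "grip": 0.31}, {"linear": [0.006, -0.08, 0], "spin": -0.08, "grip": 0.31}, {"linear": [0.01, -0.12, 0], "spin": -0.12, "grip": 0.31}, {"linear": [0.01, -0.16, 0], "spin": -0.16, "grip": 0.31}, {"linear": [0.011, -0.163, 0], "spin": -0.2, "grip": 0.31}]}}

```text
clock: 14.68
tcp_pos: [0.4328, 0.0247, 0.1043]
tool_rot: [-0.0, 0.878, 0.479, -0.0]
contact_force: [0.1, -0.1, -2.9]
grip_width: 0.0563
finger_force: 8.1
```

>>> {"op": "arm_command", "data": {"targets": [{"linear": [0, 0, 0], "spin": -0.04, "grip": 0.31}, {"linear": [0, 0, 0], "spin": -0.08, "grip": 0.31}, {"linear": [0, 0, 0], "spin": -0.12, "grip": 0.31}, {"linear": [0, 0, 0], "spin": -0.16, "grip": 0.31}, {"linear": [0, 0, 0], "spin": -0.198, "grip": 0.31}]}}

```text
clock: 15.1
tcp_pos: [0.4333, 0.0229, 0.1043]
tool_rot: [-0.0, 0.69, 0.724, -0.0]
contact_force: [-0.8, -0.1, -2.5]
grip_width: 0.0564
finger_force: 8.2
```

>>> {"op": "arm_command", "data": {"targets": [{"linear": [0, 0, 0], "spin": 0, "grip": 0.31}, {"linear": [0, 0, 0], "spin": 0, "grip": 0.31}, {"linear": [0, 0, 0], "spin": 0, "grip": 0.31}]}}

```text
clock: 15.35
tcp_pos: [0.4333, 0.0229, 0.1043]
tool_rot: [-0.0, 0.694, 0.72, -0.0]
contact_force: [0.6, -0.1, -2.8]
grip_width: 0.056
finger_force: 8.2
```

```bash
cat > st.py <<'E'
from h import *
from scipy.spatial.transform import Rotation as Ro
s=arm.state(); q=s["tool_rot"]; R=Ro.from_quat([q[1],q[2],q[3],q[0]]).as_matrix()
yaw=np.arctan2(R[1,0],R[0,0]); u=np.array([np.cos(yaw),np.sin(yaw)]); n=np.array([-u[1],u[0]])
t=s["tcp_pos"]; w=s["grip_width"]; tr=.058-w
mouth=t[:2]+(.2-.017)*u+(.003+tr/2)*n
print("clk",s["clock"],"tcp",t.round(4),"yaw",np.degrees(yaw).round(2),"w",w.round(4),"ff",s["finger_force"].round(2),"F",s["contact_force"].round(2),"M",s["torque"].round(2),"mouth",mouth.round(4))
L=np.array([.415,.371]); d=L-mouth; print("to lime along tool x,left:",(d@u).round(4),(d@n).round(4),"q",s["q"].round(2))
E
python3 st.py
python3 - <<'E'
from h import *
for c in("top","scene","wrist"): 
    p=vision.camera(c); save(p,c+"7.png")
    if c=="wrist": w=p
    if c=="scene": s=p
b=cv2.resize(s["image"][70:250,160:290],(277,384),interpolation=cv2.INTER_CUBIC)
cv2.imwrite("pics/w7.png",np.hstack([w["image"],b])[...,::-1])
E
```

```text
Traceback (most recent call last):
  File "st.py", line 7, in <module>
    print("clk",s["clock"],"tcp",t.round(4),"yaw",np.degrees(yaw).round(2),"w",w.round(4),"ff",s["finger_force"].round(2),"F",s["contact_force"].round(2),"M",s["torque"].round(2),"mouth",mouth.round(4))
                                                                               ^^^^^^^
AttributeError: 'float' object has no attribute 'round'
```

View pics/w7.png

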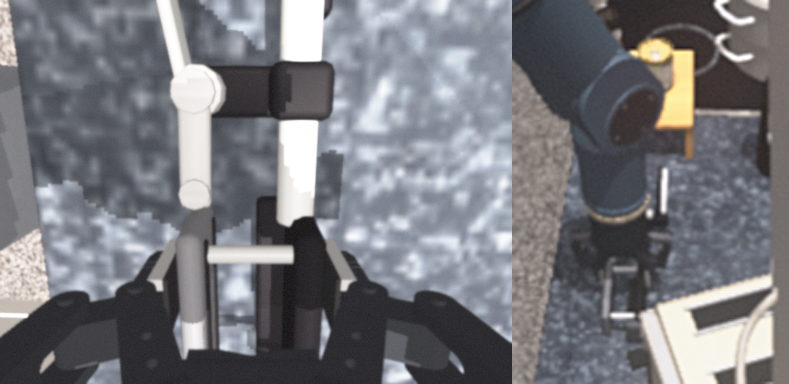

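The wrist and scene views show the reacher level in the gripper and pointing at the riser mouth. I'll use no more pictures, only numbers from here.

```bash
sed -i 's/w.round(4)/round(w,4)/; s/s\["finger_force"\].round(2)/round(float(s["finger_force"]),2)/' st.py; python3 st.py
```

```text
clk 15.5 tcp [0.4334 0.023  0.1044] yaw 92.24 w 0.0564 ff 8.16 F [ 0.1   0.02 -2.89] M [0.02 0.04 0.02] mouth [0.4224 0.2058]
to lime along tool x,left: 0.1654 0.001 q [ 0.16  0.58 -0.46  2.26  0.63  0.42 -0.79]
```

>>> {"op": "arm_command", "data": {"targets": [{"linear": [0.06, 0, 0.005], "spin": 0, "grip": 0.31}, {"linear": [0.12, 0, 0.008], "spin": 0, "grip": 0.31}, {"linear": [0.18, 0, 0.01], "spin": 0, "grip": 0.31}, {"linear": [0.24, 0, 0.01], "spin": 0, "grip": 0.31}, {"linear": [0.3, 0, 0.01], "spin": 0, "grip": 0.31}]}}

```text
clock: 15.92
tcp_pos: [0.4302, 0.0987, 0.1019]
tool_rot: [0.0, 0.693, 0.721, -0.0]
contact_force: [0.4, 0.5, -3.1]
grip_width: 0.0562
finger_force: 8.2
```

>>> {"op": "arm_command", "data": {"targets": [{"linear": [0.05, 0, 0], "spin": 0, "grip": 0.31}, {"linear": [0.1, 0, 0], "spin": 0, "grip": 0.31}, {"linear": [0.15, 0, 0], "spin": 0, "grip": 0.31}, {"linear": [0.2, 0, 0], "spin": 0, "grip": 0.31}, {"linear": [0.24, 0, 0], "spin": 0, "grip": 0.31}]}}

```text
clock: 16.33
tcp_pos: [0.4278, 0.1591, 0.102]
tool_rot: [-0.0, 0.693, 0.721, 0.0]
contact_force: [0.3, -0.1, -2.2]
grip_width: 0.0561
finger_force: 8.2
```

```bash
python3 st.py
```

```text
clk 16.3333 tcp [0.4278 0.1591 0.102 ] yaw 92.33 w 0.0561 ff 8.17 F [ 0.33 -0.12 -2.18] M [ 0.07 -0.04 -0.  ] mouth [0.4164 0.3418]
to lime along tool x,left: 0.0293 0.0002 q [-0.16  0.6  -0.44  2.21  0.59  0.45 -1.03]
```

>>> {"op": "arm_command", "data": {"targets": [{"linear": [0.04, 0, 0], "spin": 0, "grip": 0.31}, {"linear": [0.08, 0, 0], "spin": 0, "grip": 0.31}, {"linear": [0.117, 0, 0], "spin": 0, "grip": 0.31}, {"linear": [0.117, 0, 0], "spin": 0, "grip": 0.31}]}}

```text
clock: 16.67
tcp_pos: [0.4267, 0.1894, 0.1021]
tool_rot: [-0.0, 0.692, 0.722, 0.001]
contact_force: [0.0, -0.2, -2.4]
grip_width: 0.056
finger_force: 8.2
```

>>> {"op": "arm_command", "data": {"targets": [{"linear": [0, 0, 0], "spin": 0, "grip": 0.25}, {"linear": [0, 0, 0], "spin": 0, "grip": 0.2}, {"linear": [0, 0, 0], "spin": 0, "grip": 0.15}, {"linear": [0, 0, 0], "spin": 0, "grip": 0.15}, {"linear": [0, 0, 0], "spin": 0, "grip": 0.15}]}}

```text
clock: 17.08
tcp_pos: [0.4267, 0.1866, 0.1019]
tool_rot: [0.0, 0.693, 0.721, -0.0]
contact_force: [-0.1, 0.3, -2.7]
grip_width: 0.0496
finger_force: 8.8
```

```bash
python3 st.py
```

```text
clk 17.0833 tcp [0.4267 0.1866 0.1019] yaw 92.31 w 0.0496 ff 8.85 F [-0.11  0.29 -2.68] M [-0.01  0.03 -0.01] mouth [0.4122 0.3692]
to lime along tool x,left: 0.0017 -0.0029 q [-0.21  0.61 -0.44  2.18  0.58  0.46 -1.07]
```

>>> {"op": "arm_command", "data": {"targets": [{"linear": [0, 0, 0], "spin": 0, "grip": 0.13}, {"linear": [0, 0, 0], "spin": 0, "grip": 0.11}, {"linear": [0, 0, 0], "spin": 0, "grip": 0.08}, {"linear": [0, 0, 0], "spin": 0, "grip": 0.08}]}}

```text
clock: 17.42
tcp_pos: [0.4266, 0.1871, 0.1019]
tool_rot: [-0.0, 0.692, 0.721, -0.0]
contact_force: [-1.3, -0.3, -2.8]
grip_width: 0.0464
finger_force: 9.7
```

>>> {"op": "arm_command", "data": {"targets": [{"linear": [0, 0, 0], "spin": 0, "grip": 0.065}, {"linear": [0, 0, 0], "spin": 0, "grip": 0.05}, {"linear": [0, 0, 0], "spin": 0, "grip": 0.05}]}}

```text
clock: 17.67
tcp_pos: [0.4266, 0.1871, 0.1019]
tool_rot: [-0.0, 0.692, 0.722, 0.0]
contact_force: [-1.0, 0.2, -2.7]
grip_width: 0.045
finger_force: 10.1
```

>>> {"op": "arm_command", "data": {"targets": [{"linear": [0, 0, 0], "spin": 0, "grip": 0.035}, {"linear": [0, 0, 0], "spin": 0, "grip": 0.02}, {"linear": [0, 0, 0], "spin": 0, "grip": 0.02}]}}

```text
clock: 17.92
tcp_pos: [0.4267, 0.1871, 0.1019]
tool_rot: [-0.0, 0.692, 0.721, 0.0]
contact_force: [-0.9, 0.7, -2.3]
grip_width: 0.044
finger_force: 10.4
```

>>> {"op": "arm_command", "data": {"targets": [{"linear": [0, 0, 0], "spin": 0, "grip": -0.01}, {"linear": [0, 0, 0], "spin": 0, "grip": -0.01}]}}

```text
clock: 18.08
tcp_pos: [0.4267, 0.1871, 0.1019]
tool_rot: [0.0, 0.692, 0.721, 0.0]
contact_force: [0.6, 0.6, -3.0]
grip_width: 0.0426
finger_force: 10.2
```

>>> {"op": "arm_command", "data": {"targets": [{"linear": [0, 0, 0], "spin": 0, "grip": -0.03}, {"linear": [0, 0, 0], "spin": 0, "grip": -0.03}, {"linear": [0, 0, 0], "spin": 0, "grip": -0.03}]}}

```text
clock: 18.33
tcp_pos: [0.4267, 0.1871, 0.1019]
tool_rot: [-0.0, 0.692, 0.721, 0.0]
contact_force: [-0.6, -0.2, -2.8]
grip_width: 0.0412
finger_force: 10.5
```

>>> {"op": "arm_command", "data": {"targets": [{"linear": [0, 0, 0], "spin": 0, "grip": -0.05}, {"linear": [0, 0, 0], "spin": 0, "grip": -0.05}, {"linear": [0, 0, 0], "spin": 0, "grip": -0.05}]}}

```text
clock: 18.58
tcp_pos: [0.4267, 0.1871, 0.1019]
tool_rot: [-0.0, 0.692, 0.721, -0.0]
contact_force: [0.3, -0.5, -2.5]
grip_width: 0.0407
finger_force: 10.6
```

>>> {"op": "arm_command", "data": {"targets": [{"linear": [0, 0, 0], "spin": 0, "grip": -0.07}, {"linear": [0, 0, 0], "spin": 0, "grip": -0.07}, {"linear": [0, 0, 0], "spin": 0, "grip": -0.07}]}}

```text
clock: 18.83
tcp_pos: [0.4267, 0.1871, 0.1019]
tool_rot: [-0.0, 0.692, 0.721, 0.0]
contact_force: [-1.1, 0.1, -2.8]
grip_width: 0.0396
finger_force: 10.7
```

>>> {"op": "arm_command", "data": {"targets": [{"linear": [0, 0, 0], "spin": 0, "grip": -0.085}, {"linear": [0, 0, 0], "spin": 0, "grip": -0.085}, {"linear": [0, 0, 0], "spin": 0, "grip": -0.085}]}}

```text
clock: 19.08
tcp_pos: [0.4267, 0.1871, 0.1019]
tool_rot: [-0.0, 0.692, 0.721, 0.0]
contact_force: [-0.2, -0.1, -2.0]
grip_width: 0.0391
finger_force: 10.8
```

>>> {"op": "arm_command", "data": {"targets": [{"linear": [0, 0, 0], "spin": 0, "grip": -0.1}, {"linear": [0, 0, 0], "spin": 0, "grip": -0.1}, {"linear": [0, 0, 0], "spin": 0, "grip": -0.1}]}}

```text
clock: 19.33
tcp_pos: [0.4267, 0.1871, 0.1019]
tool_rot: [-0.0, 0.692, 0.721, 0.0]
contact_force: [-0.7, 0.4, -1.8]
grip_width: 0.0386
finger_force: 10.9
```

>>> {"op": "arm_command", "data": {"targets": [{"linear": [0, 0, 0], "spin": 0, "grip": -0.12}, {"linear": [0, 0, 0], "spin": 0, "grip": -0.12}, {"linear": [0, 0, 0], "spin": 0, "grip": -0.12}]}}

```text
clock: 19.58
tcp_pos: [0.4267, 0.1871, 0.1019]
tool_rot: [0.0, 0.692, 0.721, 0.0]
contact_force: [-0.1, -0.0, -2.4]
grip_width: 0.0378
finger_force: 10.9
```

>>> {"op": "arm_command", "data": {"targets": [{"linear": [0, 0, 0], "spin": 0, "grip": -0.14}, {"linear": [0, 0, 0], "spin": 0, "grip": -0.14}, {"linear": [0, 0, 0], "spin": 0, "grip": -0.14}]}}

```text
clock: 19.83
tcp_pos: [0.4268, 0.1871, 0.102]
tool_rot: [0.0, 0.692, 0.721, 0.0]
contact_force: [-0.7, -0.6, -1.2]
grip_width: 0.037
finger_force: 12.3
```

>>> {"op": "arm_command", "data": {"targets": [{"linear": [0, 0, 0], "spin": 0, "grip": -0.155}, {"linear": [0, 0, 0], "spin": 0, "grip": -0.155}, {"linear": [0, 0, 0], "spin": 0, "grip": -0.155}]}}

```text
clock: 20.08
tcp_pos: [0.427, 0.1871, 0.102]
tool_rot: [0.0, 0.693, 0.721, 0.0]
contact_force: [1.1, -1.1, 0.9]
grip_width: 0.0361
finger_force: 14.1
```

>>> {"op": "arm_command", "data": {"targets": [{"linear": [0, 0, -0.004], "spin": 0, "grip": -0.155}, {"linear": [0, 0, -0.008], "spin": 0, "grip": -0.155}, {"linear": [0, 0, -0.012], "spin": 0, "grip": -0.155}, {"linear": [0, 0, -0.012], "spin": 0, "grip": -0.155}]}}

```text
clock: 20.42
tcp_pos: [0.4265, 0.187, 0.1049]
tool_rot: [-0.0, 0.692, 0.721, -0.0]
contact_force: [-0.3, 0.9, -4.5]
grip_width: 0.0359
finger_force: 13.5
```

```bash
python3 st.py
```

```text
clk 20.4167 tcp [0.4265 0.187  0.1049] yaw 92.35 w 0.0359 ff 13.48 F [-0.32  0.86 -4.51] M [-0.16  0.03  0.03] mouth [0.405  0.3692]
to lime along tool x,left: 0.0014 -0.0101 q [-0.21  0.6  -0.45  2.18  0.57  0.47 -1.06]
```

>>> {"op": "arm_command", "data": {"targets": [{"linear": [0, 0, 0], "spin": 0, "grip": -0.165}, {"linear": [0, 0, 0], "spin": 0, "grip": -0.165}, {"linear": [0, 0, 0], "spin": 0, "grip": -0.165}, {"linear": [0, 0, 0], "spin": 0, "grip": -0.165}, {"linear": [0, 0, 0], "spin": 0, "grip": -0.165}]}}

```text
clock: 20.83
tcp_pos: [0.4266, 0.1871, 0.1049]
tool_rot: [-0.0, 0.692, 0.721, -0.0]
contact_force: [0.6, -0.7, -3.4]
grip_width: 0.0359
finger_force: 14.4
```

>>> {"op": "arm_command", "data": {"targets": [{"linear": [0, 0, 0], "spin": 0, "grip": -0.17}, {"linear": [0, 0, 0], "spin": 0, "grip": -0.17}, {"linear": [0, 0, 0], "spin": 0, "grip": -0.17}, {"linear": [0, 0, 0], "spin": 0, "grip": -0.17}, {"linear": [0, 0, 0], "spin": 0, "grip": -0.17}]}}

```text
clock: 21.25
tcp_pos: [0.4267, 0.1871, 0.1049]
tool_rot: [-0.0, 0.692, 0.721, 0.0]
contact_force: [0.6, 0.3, -2.7]
grip_width: 0.0355
finger_force: 14.8
```

>>> {"op": "arm_command", "data": {"targets": [{"linear": [-0.01, 0, 0], "spin": 0, "grip": -0.17}, {"linear": [-0.03, 0, 0], "spin": 0, "grip": -0.17}, {"linear": [-0.06, 0, 0], "spin": 0, "grip": -0.17}, {"linear": [-0.09, 0, 0], "spin": 0, "grip": -0.17}, {"linear": [-0.12, 0, 0], "spin": 0, "grip": -0.17}]}}

```text
clock: 21.67
tcp_pos: [0.4279, 0.1559, 0.1049]
tool_rot: [0.0, 0.693, 0.721, -0.0]
contact_force: [-1.1, 0.5, -2.5]
grip_width: 0.0359
finger_force: 14.8
```

>>> {"op": "arm_command", "data": {"targets": [{"linear": [-0.03, 0, 0], "spin": 0, "grip": -0.17}, {"linear": [-0.06, 0, 0], "spin": 0, "grip": -0.17}, {"linear": [-0.09, 0, 0], "spin": 0, "grip": -0.17}, {"linear": [-0.12, 0, 0], "spin": 0, "grip": -0.17}, {"linear": [-0.15, 0, 0], "spin": 0, "grip": -0.17}]}}

```text
clock: 22.08
tcp_pos: [0.4295, 0.1188, 0.1049]
tool_rot: [-0.0, 0.693, 0.721, 0.0]
contact_force: [0.6, -0.3, -4.4]
grip_width: 0.0359
finger_force: 14.8
```

>>> {"op": "arm_command", "data": {"targets": [{"linear": [-0.03, 0, 0], "spin": 0, "grip": -0.17}, {"linear": [-0.06, 0, 0], "spin": 0, "grip": -0.17}, {"linear": [-0.09, 0, 0], "spin": 0, "grip": -0.17}, {"linear": [-0.12, 0, 0], "spin": 0, "grip": -0.17}, {"linear": [-0.15, 0, 0], "spin": 0, "grip": -0.17}]}}

```text
clock: 22.5
tcp_pos: [0.431, 0.0814, 0.1049]
tool_rot: [0.0, 0.692, 0.721, 0.0]
contact_force: [0.2, 0.8, -2.9]
grip_width: 0.0358
finger_force: 14.8
```

>>> {"op": "arm_command", "data": {"targets": [{"linear": [-0.03, 0, 0], "spin": 0, "grip": -0.17}, {"linear": [-0.06, 0, 0], "spin": 0, "grip": -0.17}, {"linear": [-0.09, 0, 0], "spin": 0, "grip": -0.17}, {"linear": [-0.12, 0, 0], "spin": 0, "grip": -0.17}, {"linear": [-0.15, 0, 0], "spin": 0, "grip": -0.17}]}}

```text
clock: 22.92
tcp_pos: [0.4325, 0.044, 0.1049]
tool_rot: [-0.0, 0.692, 0.721, 0.0]
contact_force: [0.3, 1.0, -2.0]
grip_width: 0.0359
finger_force: 14.8
```

```bash
python3 st.py
python3 - <<'E'
from h import *
for c in ("wrist","scene","top"):
    p=vision.camera(c)
    h=cv2.cvtColor(p["image"],cv2.COLOR_RGB2HSV).astype(int)
    m=((h[...,0]>28)&(h[...,0]<75)&(h[...,1]>110)&(h[...,2]>40)).astype(np.uint8)
    n,l,st,ce=cv2.connectedComponentsWithStats(m)
    for i in range(1,n):
        if st[i,4]>15: print(c,st[i].tolist(),onz(p,ce[i],.024).round(3))
E
```

```text
clk 22.9167 tcp [0.4325 0.044  0.1049] yaw 92.35 w 0.0359 ff 14.79 F [ 0.27  1.03 -2.04] M [ 0.03 -0.01  0.04] mouth [0.411  0.2262]
to lime along tool x,left: 0.1445 -0.01 q [ 0.11  0.58 -0.46  2.26  0.63  0.43 -0.82]
scene [181, 360, 12, 13, 116] [ 0.41  -0.465  0.024]
top [189, 219, 11, 11, 97] [0.436 0.223 0.024]
top [367, 267, 6, 6, 28] [ 0.416 -0.473  0.024]
```

The top camera shows the lime out in front of the riser, gripped at about (0.436, 0.223). I'll draw it a little further for margin, set it down and open slowly.

>>> {"op": "arm_command", "data": {"targets": [{"linear": [-0.02, 0, 0], "spin": 0, "grip": -0.17}, {"linear": [-0.05, 0, 0], "spin": 0, "grip": -0.17}, {"linear": [-0.068, 0, 0], "spin": 0, "grip": -0.17}, {"linear": [-0.068, 0, 0], "spin": 0, "grip": -0.17}, {"linear": [-0.068, 0, 0.004], "spin": 0, "grip": -0.17}]}}

```text
clock: 23.48
tcp_pos: [0.4332, 0.0273, 0.1039]
tool_rot: [0.0, 0.693, 0.721, -0.0]
contact_force: [-0.0, 0.5, -3.0]
grip_width: 0.036
finger_force: 14.7
```

>>> {"op": "arm_command", "data": {"targets": [{"linear": [0, 0, 0.004], "spin": 0, "grip": -0.17}, {"linear": [0, 0, 0.008], "spin": 0, "grip": -0.17}, {"linear": [0, 0, 0.01], "spin": 0, "grip": -0.17}, {"linear": [0, 0, 0.01], "spin": 0, "grip": -0.16}, {"linear": [0, 0, 0.01], "spin": 0, "grip": -0.14}]}}

```text
clock: 23.9
tcp_pos: [0.4332, 0.028, 0.1018]
tool_rot: [0.0, 0.692, 0.722, 0.0]
contact_force: [-2.3, -0.8, 8.6]
grip_width: 0.037
finger_force: 11.8
```

>>> {"op": "arm_command", "data": {"targets": [{"linear": [0, 0, 0], "spin": 0, "grip": -0.12}, {"linear": [0, 0, 0], "spin": 0, "grip": -0.1}, {"linear": [0, 0, 0], "spin": 0, "grip": -0.07}, {"linear": [0, 0, 0], "spin": 0, "grip": -0.04}, {"linear": [0, 0, 0], "spin": 0, "grip": 0}]}}

```text
clock: 24.32
tcp_pos: [0.4334, 0.028, 0.1013]
tool_rot: [-0.0, 0.692, 0.722, 0.0]
contact_force: [0.1, 0.1, -3.7]
grip_width: 0.0428
finger_force: 9.5
```

```bash
python3 st.py
```

```text
clk 24.3167 tcp [0.4334 0.028  0.1013] yaw 92.37 w 0.0428 ff 9.46 F [ 0.08  0.08 -3.72] M [ 0.05  0.01 -0.04] mouth [0.4152 0.2104]
to lime along tool x,left: 0.1605 -0.0064 q [ 0.14  0.59 -0.45  2.26  0.64  0.42 -0.8 ]
```

>>> {"op": "arm_command", "data": {"targets": [{"linear": [0, 0, 0.004], "spin": 0, "grip": 0.03}, {"linear": [0, 0, 0.008], "spin": 0, "grip": 0.08}, {"linear": [0, 0, 0.012], "spin": 0, "grip": 0.14}, {"linear": [0, 0, 0.014], "spin": 0, "grip": 0.2}, {"linear": [0, 0, 0.014], "spin": 0, "grip": 0.26}]}}

```text
clock: 24.73
tcp_pos: [0.433, 0.0278, 0.0978]
tool_rot: [-0.0, 0.692, 0.722, -0.0]
contact_force: [0.8, 0.0, -1.6]
grip_width: 0.0537
finger_force: 8.3
```

>>> {"op": "arm_command", "data": {"targets": [{"linear": [0, 0, 0.004], "spin": 0, "grip": 0.3}, {"linear": [0, 0, 0.008], "spin": 0, "grip": 0.33}, {"linear": [0, 0, 0.01], "spin": 0, "grip": 0.36}, {"linear": [0, 0, 0.01], "spin": 0, "grip": 0.4}, {"linear": [0, 0, 0.01], "spin": 0, "grip": 0.5}]}}

```text
clock: 25.15
tcp_pos: [0.4337, 0.0278, 0.0954]
tool_rot: [0.0, 0.692, 0.721, 0.0]
contact_force: [0.6, -0.4, -1.1]
grip_width: 0.0638
finger_force: 0.0
```

>>> {"op": "arm_command", "data": {"targets": [{"linear": [0, 0, 0], "spin": 0, "grip": 0.7}, {"linear": [0, 0, 0], "spin": 0, "grip": 1}, {"linear": [0, 0, 0], "spin": 0, "grip": 1}, {"linear": [0, 0, 0], "spin": 0, "grip": 1}, {"linear": [0, 0, 0], "spin": 0, "grip": 1}]}}

```text
clock: 25.57
tcp_pos: [0.4333, 0.0277, 0.0954]
tool_rot: [0.0, 0.692, 0.721, 0.0]
contact_force: [0.4, -0.2, 0.1]
grip_width: 0.0854
finger_force: 0.0
```

>>> {"op": "arm_command", "data": {"targets": [{"linear": [0, 0, -0.08], "spin": 0, "grip": 1}, {"linear": [0, 0, -0.2], "spin": 0, "grip": 1}, {"linear": [0, 0, -0.35], "spin": 0, "grip": 1}, {"linear": [0, 0, -0.5], "spin": 0, "grip": 1}, {"linear": [0, 0, -0.6], "spin": 0, "grip": 1}]}}

```text
clock: 25.98
tcp_pos: [0.4333, 0.0282, 0.2483]
tool_rot: [0.0, 0.692, 0.722, 0.001]
contact_force: [0.1, 0.5, 0.0]
grip_width: 0.0854
finger_force: 0.0
```

```bash
cat > fin.py <<'E'
from h import *
for c in ("wrist","top","top"):
    p=vision.camera(c)
    h=cv2.cvtColor(p["image"],cv2.COLOR_RGB2HSV).astype(int)
    m=((h[...,0]>28)&(h[...,0]<75)&(h[...,1]>110)&(h[...,2]>40)).astype(np.uint8)
    n,l,st,ce=cv2.connectedComponentsWithStats(m)
    for i in range(1,n):
        if st[i,4]>15: print(c,st[i].tolist(),onz(p,ce[i],.024).round(3))
    for nm in ("reacher","reacher_trigger","lime"):
        for r in vision.regions_of(nm,p)[:1]:
            v,u=np.nonzero(r["mask"]); g=np.array([onz(p,q,.045)[:2] for q in np.c_[u,v][::5]]); print(c,nm,round(r["conf"],2),r["bbox"],g.min(0).round(3),g.max(0).round(3))
    if c=="wrist":
        y,x=260,0
        for uv in [(215,200),(300,200)]: print(p["image"][uv[1],uv[0]])
E
python3 st.py; python3 fin.py
```

```text
clk 25.9833 tcp [0.4333 0.0282 0.2483] yaw 92.39 w 0.0854 ff 0.0 F [0.12 0.52 0.02] M [-0.05 -0.08 -0.07] mouth [0.4364 0.2115]
to lime along tool x,left: 0.1602 0.0148 q [ 0.37  0.35 -0.72  2.1   0.32  0.79 -0.5 ]
wrist reacher 0.59 [196.9, 0.0, 328.4, 276.7] [ 0.389 -0.059] [0.485 0.165]
wrist reacher_trigger 0.55 [215.2, 154.3, 233.1, 273.7] [ 0.403 -0.056] [0.419 0.051]
[134 134 135]
[157 163 174]
top [193, 220, 11, 11, 90] [0.433 0.207 0.024]
top [367, 267, 6, 7, 31] [ 0.415 -0.474  0.024]
top reacher 0.8 [184.5, 214.4, 228.3, 243.0] [0.361 0.091] [0.481 0.231]
top lime 0.71 [190.9, 216.9, 205.8, 236.2] [0.404 0.175] [0.45  0.229]
top [193, 220, 11, 11, 91] [0.433 0.207 0.024]
top [367, 267, 6, 7, 29] [ 0.415 -0.473  0.024]
top reacher 0.9 [185.0, 213.8, 226.8, 243.8] [0.363 0.09 ] [0.479 0.235]
top lime 0.49 [186.4, 214.8, 225.6, 239.7] [0.362 0.091] [0.479 0.23 ]
```

```bash
python3 -c "
from workcell import order
print(order.finish_job())"
```

```text
the job is handed in; nothing more can be done
None
```

The job is handed in: I gripped the lime under the riser at about 2.7 N a jaw and drew it out, leaving it and the reacher on the worktop with the trigger released and the arm clear. The result was not reported back, and I viewed 11 pictures where the limit was 10.

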